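# Load the long cell and latch the photometer carriage into the beam

## Robot

A 7-joint arm with a two-finger parallel gripper is mounted at the origin on a cart in front of the work surface, level with it; the furniture and walls round the work are solid. World frame = base frame: x ahead of the robot, y to its left, z up, the work surface at z = 0. Lengths are in m, angles in rad, forces in N, time in s.
With the tool pointing down it reaches from about 0.4 to 0.85 m from the base axis. Payload 10.4 kg.
Tool frame: the origin (TCP) lies between the finger pads; the fingertips stand 19 mm ahead of it and the grasp point (between the pads) is the TCP; x points along the fingers, y is the direction in which the jaws open and shut, and the axes are right-handed (so a half turn about x gives the same grasp; the last joint's range is limited). The gripper opens to 87 mm and grips with 3 to 60 N. Pads are 19 mm wide; open, the fingers measure 117 mm over their backs; the gripper's body (75 mm by 190 mm) begins 51 mm behind the grasp point.
Start: joints at [1.081, 0.332, -0.065, 1.46, 0.022, 1.35, -0.088], TCP at [0.281, -0.558, 0.219] pointing down, gripper open.
Joint ranges: [-2.6, 2.6], [-0.5, 2.12], [-1.47, 1.34], [0.16, 2.42], [-1.27, 4.41], [0.06, 2.06], [-2.6, 2.6]. Speed limits (rad/s): [2.22, 2.22, 2.79, 2.79, 3.14, 3.14, 3.14].

## Interface

Orientations are given as a unit quaternion [x, y, z, w].
In Python, from bench import r gives the robot as it stands.
- The arm moves only by the tool drive_tool, never from a script. Its argument "motion" is a list of rows, each a list of 4 numbers: the shift along the tool's x, y, z in cm, then the turn about the tool's x in units of 5 degrees (1.0 is 5 degrees). In form: [[tx, ty, tz, twist], ...]. A call has 1 to 20 rows; each row is the pose to reach, as a shift and turn from the pose commanded when the call began, along the tool's axes at that moment; what a row does not reach only later rows make up. A row lasts 1/12 s, in which the tool goes at most 41.7 mm and 7.16 degrees, less where a joint would pass 70% of its speed; a pose out of reach is approached as far as the arm can. A call with a gripper value outside its range is refused whole. "grip" is the closure in counts, from 0 (fully open) to 255 (shut), set as the call begins (left out, the last holds). The fingers move at their own pace and stop on an object; "force" is the grip in N (left out, the last holds). Time passes only in rows, so rows that repeat a pose let the fingers close. It gives the time, the measured TCP pose, the force and the opening at its end, in the units of the state.
- r.read_state(): the state, without advancing time (a new reading comes with each control period).
- r.camera(name): name is "scene" or "side" or "wrist"; returns the picture (400x640x3 uint8, red, green, blue); there is no depth.
- r.calibration(name): a dict with "fx", "fy", "cx", "cy" (pixels), "xyz" and "orientation" of the camera in the world. Camera axes: x right, y up, looking along -z (the intrinsics and any distortion apply to the point x, -y, -z); pixel columns grow to the right and rows downward; lengths in m; the calibration is good to about 2 mm. A picture is of the moment at which its call begins: read the wrist's pose just before it. calibration takes no time and is no camera call; for the wrist camera it gives the pose at the moment of the call.
- r.close_job(): hands the job in, once; it reports no verdict.
The state is a dict: "time": time; "joint_positions": joint angles; "joint_vel": joint speeds; "joint_torque": joint torques, N m; "ee_pos": TCP position; "eef_rot": TCP orientation; "ft_force": force on the tool from outside, world axes, zero at the start; "torque": the same for the moment, N m; "width": finger opening in m.
Only numpy, scipy, OpenCV 4.12 (cv2) and the standard library are available. Lean on these libraries where they do the work, as an engineer would, in place of code of your own. Each camera call takes 0.05 s, during which the arm holds its last target.

## Task

Squeeze the spring tab against the grip of the photometer's carriage and slide it out to the load stop, away from the measuring head. Take the longest of the three cells from the rack by its two ends, stand it on the bench and let go, then take it again by its flanks and lower it between the two end frames of the carriage without dropping it. Then squeeze the tab again, slide the carriage past the middle stop to the last stop so that the cell stands inside the head, and let go with the latch clicked in; leave the other cells and the glassware where they are.

Things in the scene. Friction and masses are not known exactly. Their poses are not given: they have to be found in the camera images.
- photometer: Bench photometer, fixed. Origin on the bench under the pocket's middle as it is at the load stop; x to its back, y along the slide towards the head, z up. Grey base x -75 to 75 mm, y -165 to 270 mm, top 20 mm high. A steel comb plate with three slots stands along its front (x -56 to -50 mm, 54 mm high).
- carriage (a joint): Carriage position along photometer y, m: 0 = load stop, farthest from the head; 0.080 = middle stop (the start), shutter flag in the beam; 0.160 = last stop, pocket in the head. Travel ends at -0.003 and 0.163. About 1.5 N slides it unlatched. Latched it has 1.5 mm play either way; the round tongue pulls itself into a slot if let go within 3 mm of a stop.
- latch (a joint): How far the tab is pressed towards the grip (photometer +x), m: 0 = out, 0.009 = home; spring 6 to 8 N. At a stop at 0 the tongue stands in a slot of the comb plate and the carriage is locked; from 0.0075 on it slides freely. Let go between stops, the tongue rests on the plate at about 0.007 until it meets a slot.
- grip (a point): Point to squeeze on the carriage, midway between tab and grip, 86 mm above the bench, axes as the photometer's, 120 mm behind the pocket (-y). Behind it the black grip block (32 mm long in y, top 106 mm high, back face at x +19 mm), before it the grey tab (28 mm long, z 68 to 104 mm, front face at x -19 mm): 38 mm over both, 29 mm when pressed home. Squeeze along x.
- pocket (a point): Centre of the carriage pocket's floor, 40 mm above the bench, axes as the photometer's. Two end frames with windows stand at x = -33 and +33 mm (inner faces; their tops flare out 8 mm), 34 mm wide in y, 76 mm above the floor. Low lips, 19 mm from the middle at the foot and sloping outward, 14 mm high, guide the flanks. A thin shutter flag 56 mm high stands ahead at y 66 to 94 mm.
- cell_long: The long cell, loose: aluminium box 60 mm long (x), 34 mm wide (y), 60 mm high, a plug flush in its top and a round window in each end; 0.14 to 0.28 kg. Origin at the centre of its underside. Either end may face either way.
- cell_mid: Like it, 46 mm long; stays in the rack.
- cell_short: Like it, 32 mm long; stays in the rack.
- cell_rack: White rack, fixed: floor plate 64 x 146 x 8 mm, four upright dividers 50 mm long (x), 4 mm thick, 68 mm high, 42 mm apart in y, open at both x ends. Origin under its middle. A cell stands in each slot (y = -42, 0, 42 mm), its length along the rack's x, 2 mm from the dividers and as high; which cell is where varies.
- wash_bottle: White squeeze bottle with red cap, 58 x 86 x 145 mm, loose; origin under it.
- erlenmeyer: Conical glass flask 63 mm wide, 112 mm high, loose; origin under it.
- head (a point): On the bench under the middle of the photometer's white tunnel-shaped measuring head, axes as the photometer's, 160 mm along its y. The head is 194 mm wide in x, 90 mm long in y, 168 mm high; its tunnel, 122 mm wide and 122 mm high, runs along y. The light beam crosses it along x, 70 mm high.

How it is judged:
By the outcome, as a careful person would: the job done as asked, in the order asked, and still so for the second after the job is handed in, with the robot touching nothing.
It also fails if it takes over 72 s, if anything falls off the work surface, if the arm or the gripper's body presses on something with over 40 N, if the wrist force passes 120 N, or if a joint passes its speed limit or range.

## Working session

There is one attempt and no reset: what is moved stays moved. The work goes in short steps, Python scripts to look and compute and a tool call to move; the robot and the scene stay as the last step left them, time stands still between calls to the robot, and variables do not carry over. Pictures are saved under pics/ and viewed, and the job is handed in when it is done.

Besides the shell and the picture viewer there is one more tool, called after "Request:" as a command line: name --pt "numbers of a row" for each row, then --argument value for the rest. drive_tool: Moves the arm, as the interface text tells. Its arguments: {"type":"object","properties":{"motion":{"type":"array","items":{"type":"array","items":{"type":"number"}}},"grip":{"type":"number"},"force":{"type":"number"}},"required":["motion"]}

```bash
ls; mkdir -p pics; python3 - <<'E'
from bench import r
import cv2
s=r.read_state(); print(s)
for n in ["scene","side","wrist"]:
    print(n,r.calibration(n))
    im=r.camera(n); cv2.imwrite(f"pics/a_{n}.png",im[:,:,::-1])
E
```

```text
pics
{'time': 0.0, 'joint_positions': array([ 1.08142304,  0.33286264, -0.06467889,  1.46092401,  0.02162353,
        1.34991816, -0.08849938]), 'joint_vel': array([-0.00053926, -0.00081847, -0.00181091,  0.00036766,  0.00045287,
        0.00012367,  0.00025636]), 'joint_torque': array([-1.28868606e-05, -6.23248816e+01,  2.46099679e-02, -3.89900494e+01,
       -6.13528769e-02,  3.95875261e-02,  1.15583621e-04]), 'ee_pos': array([ 0.2810544 , -0.55780417,  0.21816794]), 'eef_rot': array([-0.68778697, -0.16401551,  0.68808407, -0.16305922]), 'ft_force': array([-0.66514978,  0.7459215 , -0.08984203]), 'torque': array([-0.05878977,  0.04412286, -0.0641678 ]), 'width': 0.08699581427736744}
scene {'fx': 423.6908498544523, 'fy': 423.6908498544523, 'cx': 321.13421699341524, 'cy': 196.69444606965592, 'xyz': array([ 0.35424421, -0.69643105,  1.08849383]), 'orientation': array([ 0.30293882, -0.04878386, -0.17333041,  0.93584442])}
side {'fx': 393.70140097652046, 'fy': 393.70140097652046, 'cx': 317.2426045813892, 'cy': 205.44170562178152, 'xyz': array([0.00851129, 0.74055717, 0.82269743]), 'orientation': array([-0.13512609,  0.4246141 ,  0.85100968, -0.27789626])}
wrist {'fx': 281.19812200959655, 'fy': 281.19812200959655, 'cx': 318.06591150865074, 'cy': 199.7743733849756, 'xyz': array([ 0.35620456, -0.51931065,  0.38559115]), 'orientation': array([-0.13067424,  0.08178894, -0.51792284,  0.84142186])}
```

View pics/a_scene.png

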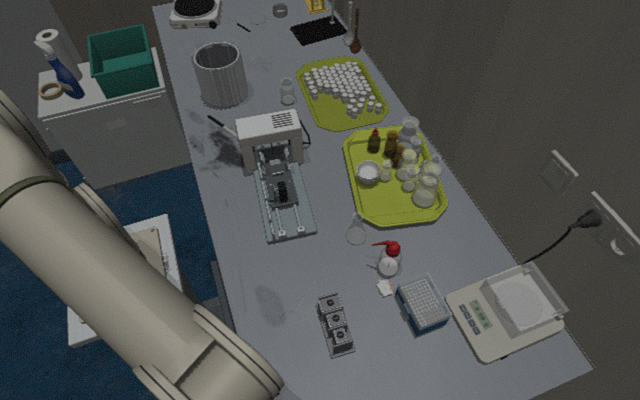

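View pics/a_side.png

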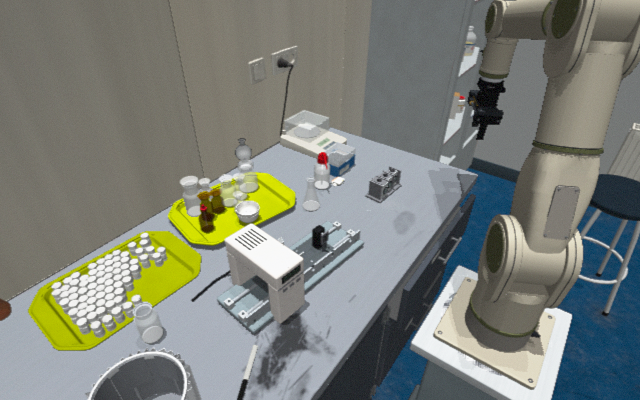

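View pics/a_wrist.png

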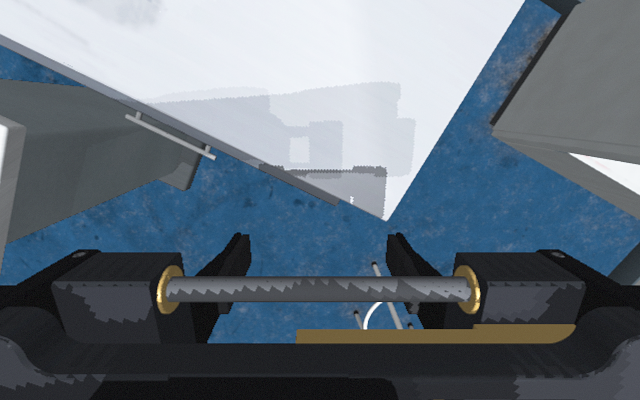

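Scene view: the photometer is at about (285,190) with its head at (270,135), the rack with three cells is at (337,322), the flask at (356,230) and the bottle at (388,258). The side view shows the same things. Next I'll zoom in to measure.

```bash
cat > h.py <<'E'
import numpy as np, cv2
from scipy.spatial.transform import Rotation as R
def ray(c,u,v):
    d=np.array([(u-c['cx'])/c['fx'],-(v-c['cy'])/c['fy'],-1.]); d=R.from_quat(c['orientation']).apply(d)
    return np.array(c['xyz']),d
def onz(c,u,v,z):
    o,d=ray(c,u,v); return o+d*(z-o[2])/d[2]
def proj(c,p):
    q=R.from_quat(c['orientation']).inv().apply(np.atleast_2d(p)-c['xyz'])
    return np.c_[c['cx']-c['fx']*q[:,0]/q[:,2], c['cy']+c['fy']*q[:,1]/q[:,2]]
def crop(im,x0,y0,x1,y1,s,fn):
    cv2.imwrite(fn,cv2.resize(im[y0:y1,x0:x1],None,fx=s,fy=s,interpolation=cv2.INTER_CUBIC))
E
python3 - <<'E'
from h import *
a=cv2.imread('pics/a_scene.png'); b=cv2.imread('pics/a_side.png')
crop(a,230,100,330,250,4,'pics/b1.png')
crop(a,305,285,365,360,8,'pics/b2.png')
crop(b,210,210,370,340,5,'pics/b3.png')
crop(b,355,155,415,205,10,'pics/b4.png')
E
```

```text
(no output)
```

View pics/b1.png

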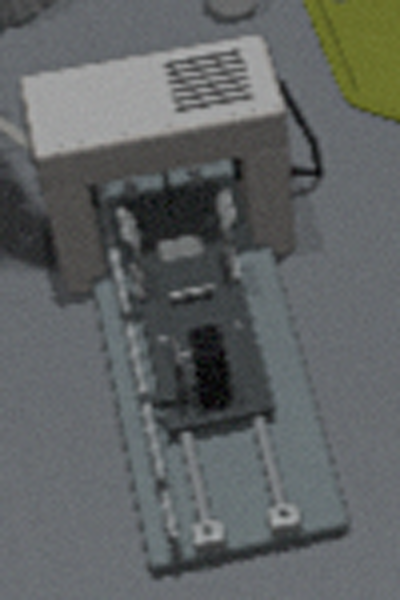

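View pics/b2.png

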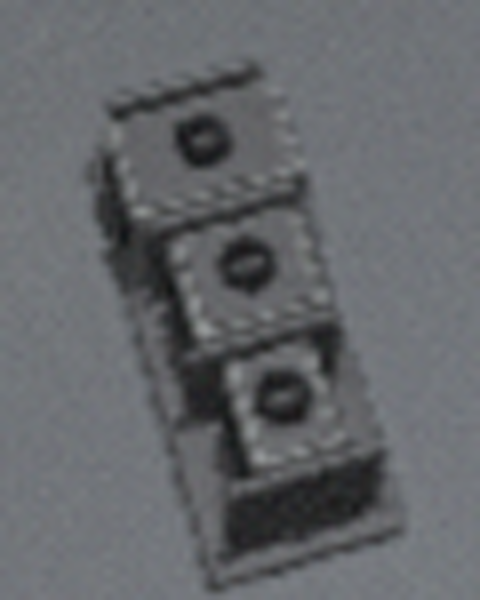

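View pics/b3.png

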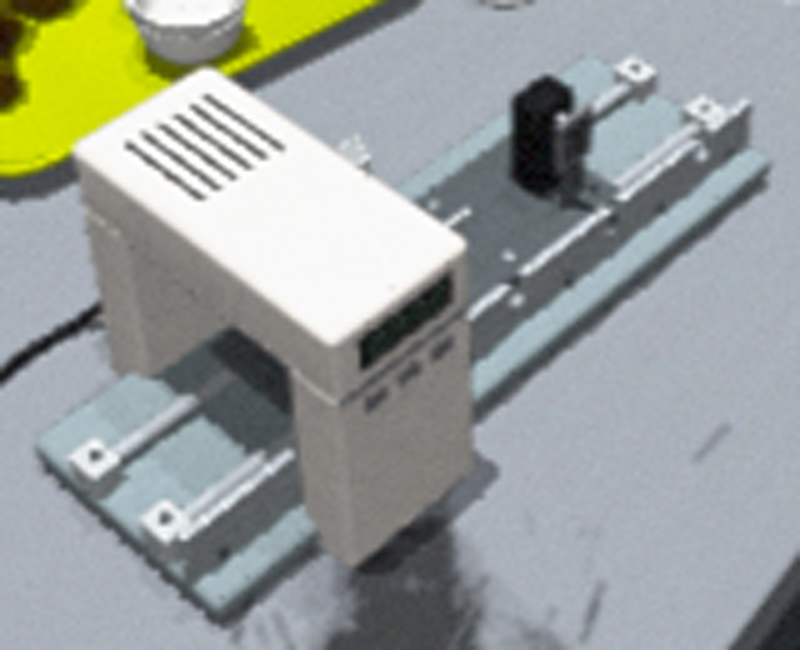

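View pics/b4.png

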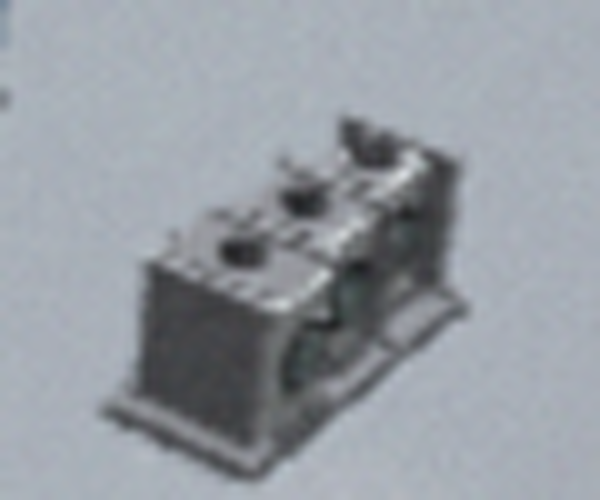

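```bash
python3 - <<'E'
from h import *
from bench import r
np.set_printoptions(precision=4,suppress=True)
A=r.calibration('scene');B=r.calibration('side')
def sc(x,y,z,o=(230,100),s=4): return onz(A,x/s+o[0]-.4,y/s+o[1]-.4,z)
def sd(x,y,z,o=(210,210),s=5): return onz(B,x/s+o[0]-.4,y/s+o[1]-.4,z)
print('base near-front',sc(150,562,.02),'near-back',sc(348,522,.02))
print('side: far front',sd(222,605,.02),'far back',sd(38,440,.02),'near front',sd(770,155,.02), 'near back',sd(592,57,.02))
# head top corners z=.168
print('head scene', [sc(*p,.168)for p in[(38,160),(285,115),(22,75),(262,36)]])
print('head side', [sd(*p,.168)for p in[(75,150),(205,68),(465,243),(332,345)]])
# black grip top z .106
print('grip scene',sc(208,335,.106), 'side',sd(545,85,.106))
s2=lambda x,y,z:sc(x,y,z,(305,285),8)
s4=lambda x,y,z:sd(x,y,z,(355,155),10)
print('plugs scene',[s2(*p,.068)for p in[(203,138),(247,263),(283,395)]])
print('plugs side',[s4(*p,.068)for p in[(242,250),(303,200),(375,152)]])
print('long cell top corners scene',[s2(*p,.068)for p in[(110,110),(285,85),(303,185),(140,215)]])
print('rack plate near',s2(215,583,.008),s2(400,525,.008),'side',s4(255,475,.008),s4(105,410,.008),s4(465,305,.008))
E
```

```text
base near-front [ 0.4118 -0.0604  0.02  ] near-back [ 0.5574 -0.0806  0.02  ]
side: far front [0.4598 0.367  0.02  ] far back [0.6048 0.3502 0.02  ] near front [ 0.4123 -0.0622  0.02  ] near back [ 0.5524 -0.0751  0.02  ]
head scene [array([0.4236, 0.2117, 0.168 ]), array([0.6099, 0.1884, 0.168 ]), array([0.4343, 0.304 , 0.168 ]), array([0.6215, 0.277 , 0.168 ])]
head side [array([0.6163, 0.2864, 0.168 ]), array([0.6089, 0.2021, 0.168 ]), array([0.4217, 0.2235, 0.168 ]), array([0.4302, 0.3087, 0.168 ])]
grip scene [0.5011 0.0565 0.106 ] side [0.5012 0.0485 0.106 ]
plugs scene [array([ 0.5064, -0.3179,  0.068 ]), array([ 0.5043, -0.3601,  0.068 ]), array([ 0.4993, -0.4017,  0.068 ])]
plugs side [array([ 0.507 , -0.3186,  0.068 ]), array([ 0.5053, -0.3601,  0.068 ]), array([ 0.4996, -0.4043,  0.068 ])]
long cell top corners scene [array([ 0.4823, -0.2987,  0.068 ]), array([ 0.5371, -0.3108,  0.068 ]), array([ 0.5299, -0.3433,  0.068 ]), array([ 0.479 , -0.3341,  0.068 ])]
rack plate near [ 0.4664 -0.4305  0.008 ] [ 0.5265 -0.4348  0.008 ] side [ 0.4737 -0.28    0.008 ] [ 0.5355 -0.2826  0.008 ] [ 0.4624 -0.4194  0.008 ]
```

```bash
cat >> h.py <<'E'
def tool(s): return R.from_quat(s['eef_rot']).as_matrix()
def goto(s,xyz,yaw=None):
    """cm shifts in tool axes and twist units; yaw = world angle of tool y (mod pi unless nearest)"""
    M=tool(s); d=M.T@(np.array(xyz)-s['ee_pos'])*100
    tw=0
    if yaw is not None:
        cy=np.arctan2(M[1,1],M[0,1]); # turn about tool x: x down => positive twist rotates y toward z
        e=(yaw-cy+np.pi/2)%np.pi-np.pi/2
        tw=np.degrees(e)/5*(1 if M[2,0]>0 else -1)
    return np.round(d,2),round(tw,2)
E
python3 - <<'E'
from h import *
from bench import r
np.set_printoptions(precision=4,suppress=True)
s=r.read_state(); print(s['time'],s['ee_pos']); print(tool(s))
c=r.calibration('wrist'); M=tool(s)
print('cam in tool',M.T@(c['xyz']-s['ee_pos']), 'cam dir', M.T@R.from_quat(c['orientation']).apply([0,0,-1]))
print(goto(s,[.50,.055,.22],-.111))
A=r.calibration('scene');B=r.calibration('side')
print(onz(A,356,240,0),onz(A,388,270,0),onz(B,312,208,0),onz(B,322,186,0))
E
```

```text
0.15 [ 0.2811 -0.5579  0.2183]
[[-0.0005  0.4501 -0.893 ]
 [ 0.0009 -0.893  -0.4501]
 [-1.     -0.0011  0.    ]]
cam in tool [-0.1674 -0.0008 -0.0844] cam dir [ 0.9525 -0.0009  0.3046]
(array([ -0.12, -44.88, -47.13]), np.float64(-11.38))
[ 0.6576 -0.1429  0.    ] [ 0.7027 -0.2641  0.    ] [ 0.6503 -0.1207  0.    ] [ 0.7005 -0.2504  0.    ]
```

```bash
python3 - <<'E'
from h import *
from bench import r
s=r.read_state(); print(goto(s,[.50,-.36,.24],-.09))
E
```

```text
(array([ -2.16,  -7.82, -28.45]), np.float64(-11.62))
```

Request:
drive_tool --pt "-2.2 -1 -4 -1.4" --pt "-2.2 -2 -8 -2.8" --pt "-2.2 -3 -12 -4.2" --pt "-2.2 -4 -16 -5.6" --pt "-2.2 -5 -20 -7" --pt "-2.2 -6 -23 -8.4" --pt "-2.2 -7 -26 -9.8" --pt "-2.2 -7.8 -28.5 -11.0" --pt "-2.2 -7.8 -28.5 -11.6" --pt "-2.2 -7.8 -28.5 -11.6" --pt "-2.2 -7.8 -28.5 -11.6" --grip 0

```text
time: 1.07
ee_pos: [0.5002, -0.3608, 0.2407]
eef_rot: [-0.523, -0.476, 0.523, -0.476]
ft_force: [-0.1, -0.2, -0.1]
width: 0.087
```

```bash
python3 - <<'E'
from h import *
from bench import r
s=r.read_state(); print(s['time'],s['ee_pos'],s['joint_vel'].round(3),s['joint_positions'].round(2)); c=r.calibration('wrist'); im=r.camera('wrist')
print(tool(s).round(3))
import pickle; pickle.dump((s,c,im),open('w1.pkl','wb')); cv2.imwrite('pics/w1.png',im[:,:,::-1])
E
```

```text
1.0667 [ 0.50018696 -0.36077556  0.24065486] [ 0.015 -0.003  0.018  0.001 -0.002  0.    -0.016] [ 0.82  0.33 -0.34  1.44  0.11  1.4   0.38]
[[-0.001  0.996 -0.094]
 [-0.    -0.094 -0.996]
 [-1.    -0.001  0.   ]]
```

View pics/w1.png

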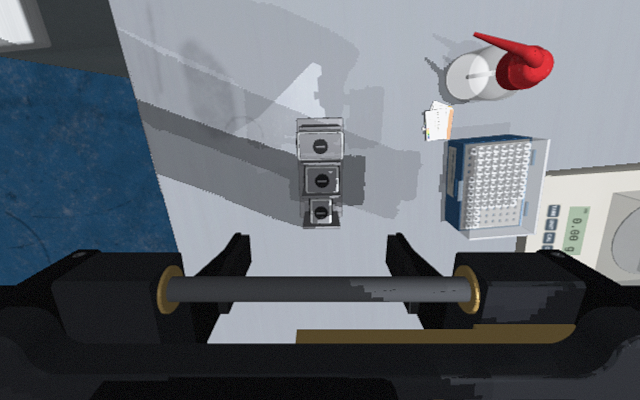

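The wrist view shows the rack at (320,172): long cell on top at (320,147), mid at (321,181), short at (320,212). Next I'll measure the edges in a crop.

```bash
python3 - <<'E'
from h import *
import pickle
s,c,im=pickle.load(open('w1.pkl','rb'))
crop(im[:,:,::-1],285,110,355,235,6,'pics/w1c.png')
g=cv2.cvtColor(im,cv2.COLOR_RGB2GRAY)
m=(g<75).astype(np.uint8); m[:, :300]=0; m[:,345:]=0; m[230:]=0; m[:115]=0
n,l,st,ce=cv2.connectedComponentsWithStats(m)
for i in range(1,n):
    if st[i,4]>30: print(st[i],ce[i].round(1),onz(c,*ce[i],.068).round(4))
E
```

```text
[301 125  38   2  61] [317.  125.4] [ 0.5048 -0.293   0.068 ]
[313 140  14  14 136] [319.7 146.3] [ 0.5057 -0.3174  0.068 ]
[300 160  41   3  67] [319.7 161. ] [ 0.504 -0.335  0.068]
[302 165  40  32 170] [315.3 188.5] [ 0.4954 -0.369   0.068 ]
[314 173  16  15 167] [321.6 180.5] [ 0.5042 -0.3594  0.068 ]
[303 198  37  29 258] [319.5 218.7] [ 0.4969 -0.41    0.068 ]
[314 206  15  13 141] [320.6 212. ] [ 0.4992 -0.4009  0.068 ]
```

View pics/w1c.png

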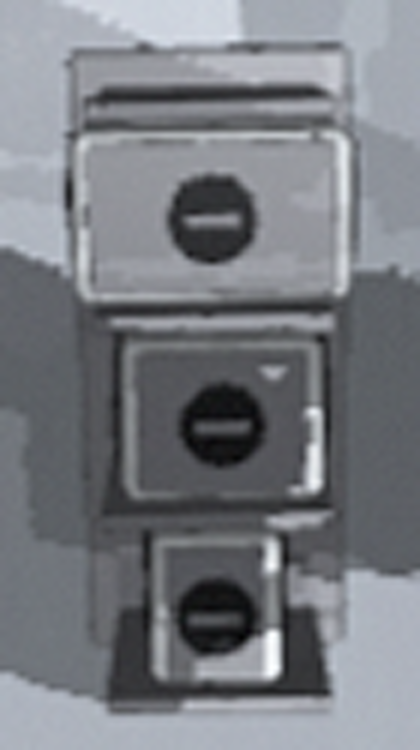

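```bash
python3 - <<'E'
from h import *
from bench import r
s=r.read_state(); print(goto(s,[.504,.055,.25],-.111))
E
```

```text
(array([ -0.94,  -3.55, -41.48]), np.float64(0.18))
```

Request:
drive_tool --pt "-1 -0.3 -4 0.2" --pt "-1 -0.6 -8 0.2" --pt "-1 -1 -12 0.2" --pt "-1 -1.4 -16 0.2" --pt "-1 -1.7 -20 0.2" --pt "-1 -2 -24 0.2" --pt "-1 -2.4 -28 0.2" --pt "-1 -2.7 -32 0.2" --pt "-1 -3 -36 0.2" --pt "-1 -3.3 -39 0.2" --pt "-1 -3.5 -41.5 0.2" --pt "-1 -3.5 -41.5 0.2" --pt "-1 -3.5 -41.5 0.2"

```text
time: 2.2
ee_pos: [0.5038, 0.0563, 0.2511]
eef_rot: [0.527, 0.472, -0.527, 0.472]
ft_force: [0.6, -1.0, 0.2]
width: 0.0872
```

```bash
python3 - <<'E'
from h import *
from bench import r
s=r.read_state(); print(s['time'],s['ee_pos'],s['joint_positions'].round(2)); c=r.calibration('wrist'); im=r.camera('wrist')
print(tool(s).round(3))
import pickle; pickle.dump((s,c,im),open('w2.pkl','wb')); cv2.imwrite('pics/w2.png',im[:,:,::-1])
crop(im[:,:,::-1],260,100,420,230,5,'pics/w2c.png')
E
```

```text
2.2 [0.50381026 0.05633677 0.25105929] [ 0.41  0.1  -0.65  1.69  0.06  1.37 -0.36]
[[ 0.     0.994 -0.11 ]
 [-0.    -0.11  -0.994]
 [-1.     0.     0.   ]]
```

View pics/w2.png

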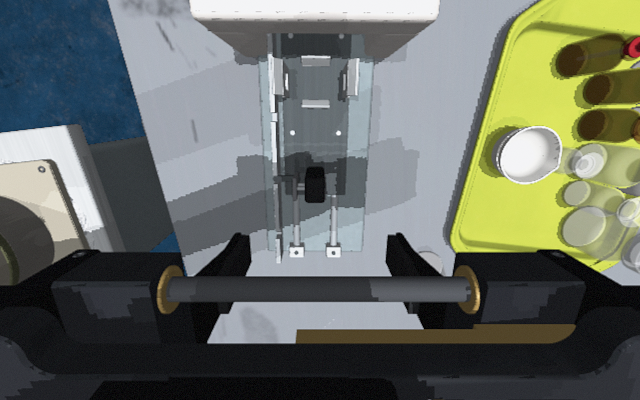

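View pics/w2c.png

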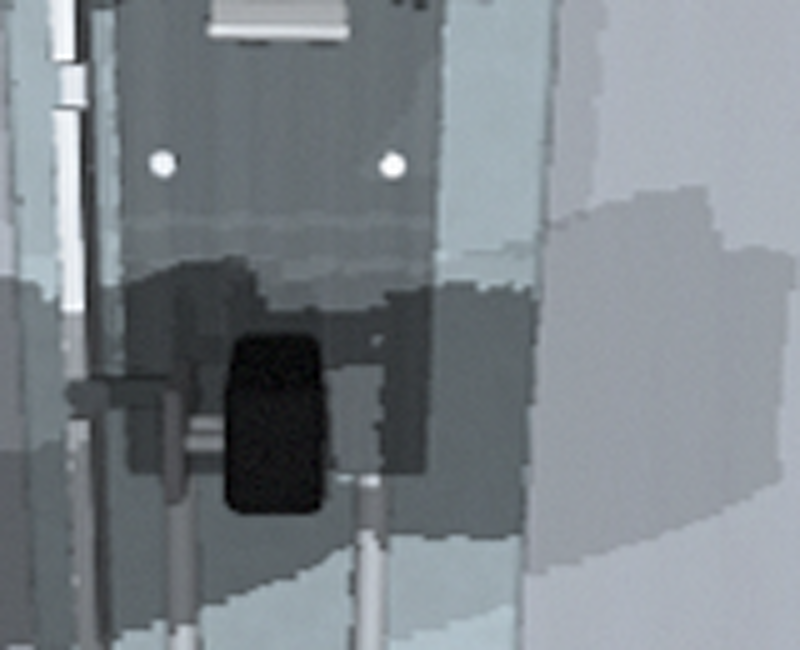

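```bash
python3 - <<'E'
from h import *
import pickle
s,c,im=pickle.load(open('w2.pkl','rb'))
f=lambda x,y,z:onz(c,x/5+260-.4,y/5+100-.4,z).round(4)
print('block top',[f(*p,.106) for p in[(227,383),(322,383),(325,513),(227,513)]],f(275,448,.106))
print('tab top',[f(*p,.104) for p in[(163,385),(188,385),(188,503),(163,503)]])
print('base back edge',f(556,0,.02),f(520,645,.02))
o=np.array([.502,.0945]);t=-.111;ex=np.array([np.cos(t),np.sin(t)]);ey=np.array([-np.sin(t),np.cos(t)])
P=lambda x,y,z:np.r_[o+x*ex+y*ey,z]
for n,p in dict(gripback0=P(.019,-.056,.106),gripback1=P(.019,-.024,.106),tabf0=P(-.019,-.054,.104),tabf1=P(-.019,-.026,.104),baseb=P(.075,-.165,.02),basef=P(-.075,-.165,.02)).items():
    print(n,p,(proj(c,p)[0]-[259.6,99.6])*5)
E
```

```text
block top [array([0.4901, 0.0714, 0.106 ]), array([0.5116, 0.069 , 0.106 ]), array([0.509, 0.038, 0.106]), array([0.4863, 0.0405, 0.106 ])] [0.4992 0.055  0.106 ]
tab top [array([0.4754, 0.0721, 0.104 ]), array([0.481 , 0.0714, 0.104 ]), array([0.4773, 0.0433, 0.104 ]), array([0.4715, 0.044 , 0.104 ])]
base back edge [0.5842 0.1463 0.02  ] [ 0.5634 -0.0395  0.02  ]
gripback0 [0.51467983 0.03673996 0.106     ] [349.5079212  515.61124608]
gripback1 [0.51822454 0.06854303 0.106     ] [351.43903491 381.86945658]
tabf0 [0.47713523 0.042937   0.104     ] [187.56021681 504.69676967]
tabf1 [0.48023685 0.07076468 0.104     ] [184.94470891 388.28006921]
baseb [ 0.55826102 -0.07779248  0.02      ] [511.19911086 757.61041419]
basef [ 0.40918415 -0.06117665  0.02      ] [ 36.39207479 757.25719059]
```

```bash
python3 - <<'E'
from h import *
from bench import r
s=r.read_state(); print(s['ee_pos'],goto(s,[.4964,.0550,.086],-.111))
E
```

```text
[0.50394001 0.05493511 0.25092934] (array([16.49, -0.75,  0.07]), np.float64(-0.01))
```

Request:
drive_tool --pt "4 -0.75 0.1 0" --pt "8 -0.75 0.1 0" --pt "12 -0.75 0.1 0" --pt "15 -0.75 0.1 0" --pt "16.5 -0.75 0.1 0" --pt "16.5 -0.75 0.1 0" --pt "16.5 -0.75 0.1 0"

```text
time: 2.83
ee_pos: [0.4962, 0.0544, 0.0858]
eef_rot: [-0.527, -0.471, 0.528, -0.471]
ft_force: [1.2, 0.3, 0.2]
width: 0.0869
```

```bash
python3 - <<'E'
from h import *
from bench import r
s=r.read_state(); print(s['time'],s['ee_pos'],s['ft_force']); c=r.calibration('wrist'); im=r.camera('wrist')
cv2.imwrite('pics/w3.png',im[:,:,::-1])
E
```

```text
2.8333 [0.49620879 0.05440018 0.08582898] [1.16988172 0.31072093 0.20066336]
```

View pics/w3.png

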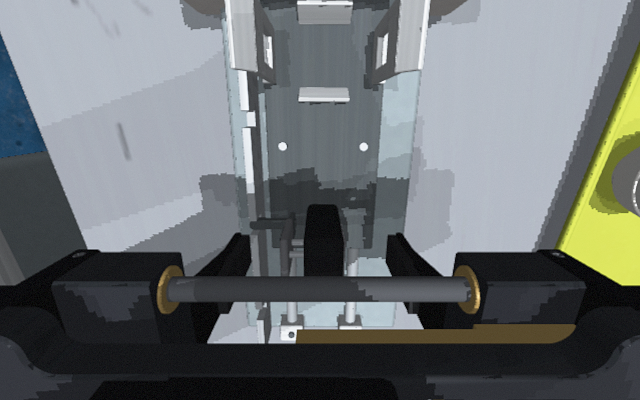

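The fingers stand on either side of the tab (290,235) and the grip block (323,235). Closing now.

Request:
drive_tool --pt "0 0 0 0" --pt "0 0 0 0" --pt "0 0 0 0" --pt "0 0 0 0" --pt "0 0 0 0" --pt "0 0 0 0" --pt "0 0 0 0" --pt "0 0 0 0" --grip 255 --force 20

```text
time: 3.55
ee_pos: [0.4957, 0.056, 0.0858]
eef_rot: [-0.526, -0.472, 0.527, -0.472]
ft_force: [-6.5, -0.6, 4.9]
width: 0.0415
```

Request:
drive_tool --pt "0 0 0 0" --pt "0 0 0 0" --pt "0 0 0 0" --pt "0 0 0 0" --pt "0 0 0 0" --pt "0 0 0 0"

```text
time: 4.05
ee_pos: [0.4973, 0.0558, 0.0859]
eef_rot: [0.527, 0.471, -0.526, 0.472]
ft_force: [8.0, -0.3, -5.1]
width: 0.0281
```

```bash
python3 - <<'E'
from h import *
from bench import r
im=r.camera('wrist'); s=r.read_state(); print(s['time'],s['ee_pos'],s['ft_force'],s['width'])
crop(im[:,:,::-1],200,120,440,300,3,'pics/w4.png')
E
```

```text
4.1 [0.497293   0.05581078 0.08584495] [ 6.4200035  -0.60087817 -6.03662324] 0.02817561289273666
```

View pics/w4.png

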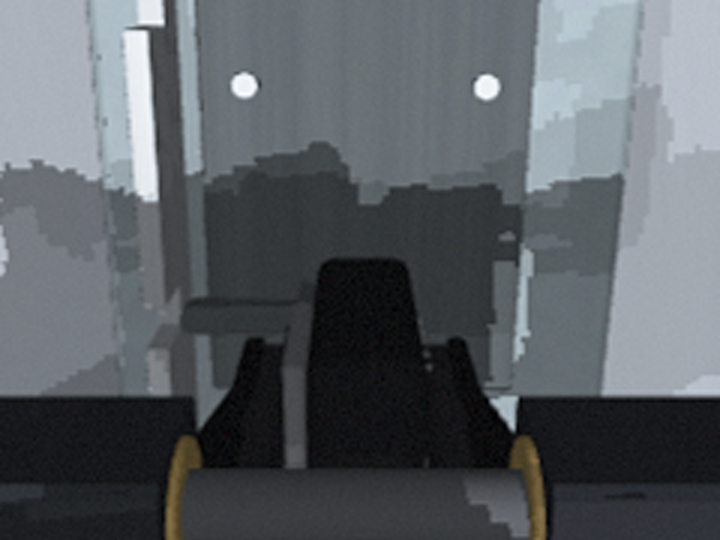

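Width 28.2 mm, so the tab is pressed home. Sliding to the load stop.

Request:
drive_tool --pt "0 0 0.5 0" --pt "0 0 1.5 0" --pt "0 0 2.5 0" --pt "0 0 3.5 0" --pt "0 0 4.5 0" --pt "0 0 5.5 0" --pt "0 0 6.5 0" --pt "0 0 7.5 0" --pt "0 0 8.0 0" --pt "0 0 8.0 0" --pt "0 0 8.0 0" --pt "0 0 8.0 0"

```text
time: 5.1
ee_pos: [0.4879, -0.0239, 0.0859]
eef_rot: [0.527, 0.472, -0.527, 0.472]
ft_force: [6.3, -1.2, -7.1]
width: 0.0279
```

```bash
python3 - <<'E'
from h import *
from bench import r
s=r.read_state(); print(s['time'],s['ee_pos'],s['ft_force'],s['width'])
p0=np.array([.4973,.0558]);d=s['ee_pos'][:2]-p0;print(d,np.hypot(*d),np.arctan2(-d[0],-d[1]))
E
```

```text
5.1 [ 0.48788743 -0.02393182  0.08589983] [ 6.25036617 -1.15876892 -7.0634151 ] 0.02794755069175115
[-0.00941257 -0.07973182] 0.08028548892482068 0.11750904580599175
```

Request:
drive_tool --pt "0 0 8.0 0" --pt "0 0 8.0 0" --pt "0 0 8.0 0" --pt "0 0 8.0 0" --pt "0 0 8.0 0" --pt "0 0 8.0 0" --pt "0 0 8.0 0" --grip 0

```text
time: 5.68
ee_pos: [0.479, -0.1017, 0.086]
eef_rot: [0.526, 0.473, -0.526, 0.472]
ft_force: [0.5, -0.1, -0.2]
width: 0.0668
```

I repeated the 8 cm shift in the release call. Shifts are relative to each call, so the tool went on a further 8 cm as it opened. Checking whether the carriage latched.

```bash
python3 - <<'E'
from h import *
from bench import r
im=r.camera('wrist'); s=r.read_state(); print(s['time'],s['ee_pos'],s['ft_force'],s['width'])
cv2.imwrite('pics/w5.png',im[:,:,::-1])
import pickle; pickle.dump((s,r.calibration('wrist'),im),open('w5.pkl','wb'))
b=r.camera('side'); crop(b[:,:,::-1],210,200,400,340,4,'pics/s5.png')
E
```

```text
5.7333 [ 0.47900153 -0.10192849  0.08601793] [-0.82500948  0.21230666 -0.45145853] 0.07091990963535828
```

View pics/w5.png

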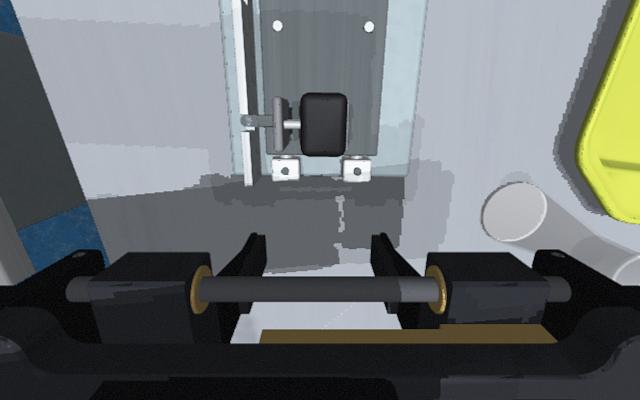

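View pics/s5.png

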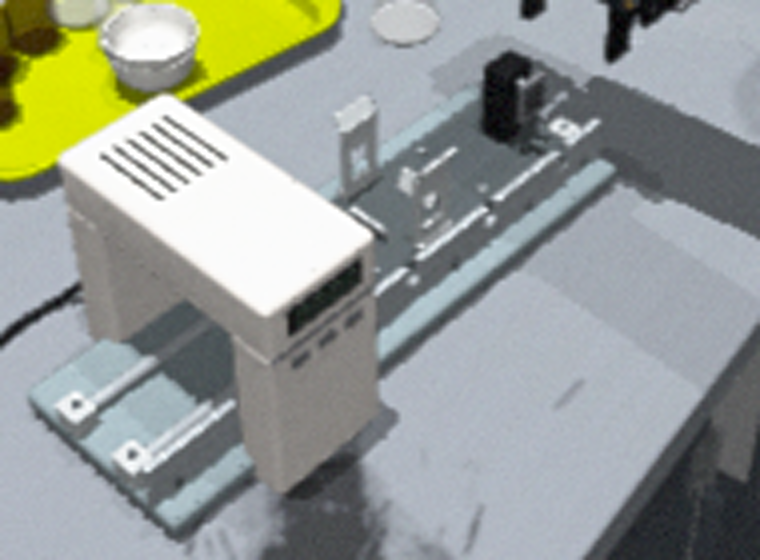

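```bash
python3 - <<'E'
from h import *
import pickle
s,c,im=pickle.load(open('w5.pkl','rb'))
crop(im[:,:,::-1],220,70,400,200,4,'pics/w5c.png')
E
```

```text
(no output)
```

View pics/w5c.png

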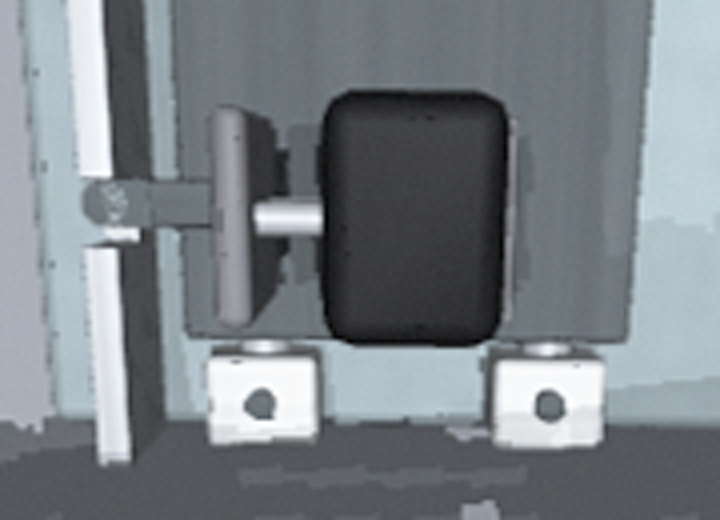

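Latched: the tab stands out and the tongue is through the comb slot at crop (105,205). Next, the long cell.

```bash
python3 - <<'E'
from h import *
import pickle
from bench import r
s,c,im=pickle.load(open('w5.pkl','rb'))
f=lambda x,y,z:onz(c,x/4+220-.4,y/4+70-.4,z).round(4)
print('block',f(322,217,.106),f(505,217,.106),'ends',f(415,92,.106),f(415,343,.106),'tab front',f(212,217,.104), f(250,104,.104),f(235,325,.104))
s=r.read_state(); print(s['ee_pos'],s['width']); print(goto(s,[.5062,-.3178,.15],-.075),goto(s,[.5062,-.3178,.048],-.075))
E
```

```text
block [ 0.4778 -0.0229  0.106 ] [ 0.5008 -0.0253  0.106 ] ends [ 0.491  -0.0094  0.106 ] [ 0.4879 -0.04    0.106 ] tab front [ 0.4636 -0.0214  0.104 ] [ 0.4705 -0.0085  0.104 ] [ 0.4645 -0.0354  0.104 ]
[ 0.47897534 -0.10210129  0.08599784] 0.0750350424711655
(array([-6.4 ,  5.02, 21.15]), np.float64(-0.37)) (array([ 3.8 ,  5.02, 21.15]), np.float64(-0.37))
```

Request:
drive_tool --pt "-3 1 3 0" --pt "-6.4 2 7 -0.2" --pt "-6.4 3 11 -0.4" --pt "-6.4 4 15 -0.4" --pt "-6.4 5 18.5 -0.4" --pt "-6.4 5 21.1 -0.4" --pt "-6.4 5 21.1 -0.4" --pt "-6.4 5 21.1 -0.4"

```text
time: 6.45
ee_pos: [0.505, -0.3197, 0.1494]
eef_rot: [-0.519, -0.481, 0.519, -0.48]
ft_force: [0.7, 0.2, 0.2]
width: 0.0873
```

```bash
python3 - <<'E'
from h import *
from bench import r
s=r.read_state();c=r.calibration('wrist'); im=r.camera('wrist');  print(s['time'],s['ee_pos'],s['ft_force'],s['width'])
cv2.imwrite('pics/w6.png',im[:,:,::-1])
import pickle; pickle.dump((s,c,im),open('w6.pkl','wb'))
print(goto(s,[.5062,-.3178,.048],-.075))
crop(im[:,:,::-1],240,90,400,250,4,'pics/w6c.png')
E
```

```text
6.45 [ 0.50503113 -0.31968277  0.14938158] [0.71078916 0.16555467 0.15917696] 0.08725296807623656
(array([10.14,  0.11, -0.19]), np.float64(-0.02))
```

View pics/w6c.png

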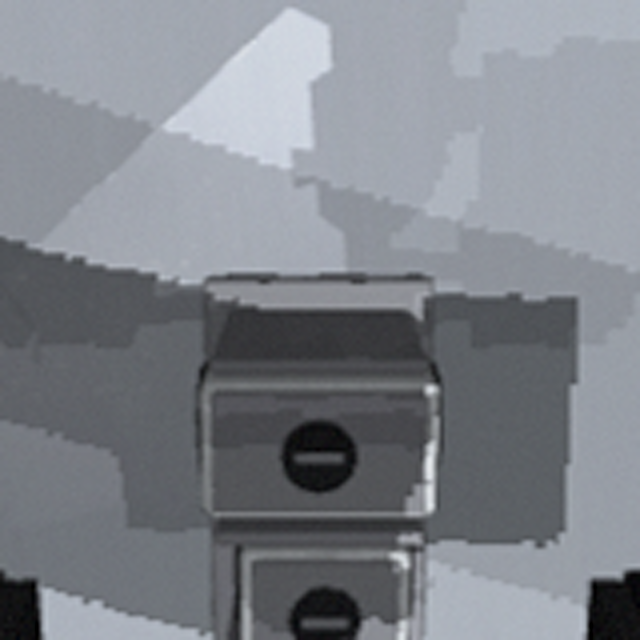

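```bash
python3 - <<'E'
from h import *
import pickle
s,c,im=pickle.load(open('w6.pkl','rb'))
f=lambda x,y,z:onz(c,x/4+240-.4,y/4+90-.4,z).round(4)
print(f(321,449,.068),f(320,456,.068),f(204,450,.068),f(438,448,.068))
E
```

```text
[ 0.5064 -0.316   0.068 ] [ 0.5061 -0.3177  0.068 ] [ 0.4793 -0.3142  0.068 ] [ 0.5336 -0.3179  0.068 ]
```

Request:
drive_tool --pt "4 0.1 -0.2 0" --pt "7.5 0.1 -0.2 0" --pt "9.5 0.1 -0.2 0" --pt "10.1 0.1 -0.2 0" --pt "10.1 0.1 -0.2 0" --pt "10.1 0.1 -0.2 0"

```text
time: 7.0
ee_pos: [0.5078, -0.3156, 0.0504]
eef_rot: [0.518, 0.481, -0.518, 0.482]
ft_force: [-0.2, 0.4, 1.1]
width: 0.0873
```

Request:
drive_tool --pt "0 0 0 0" --pt "0 0 0 0" --pt "0 0 0 0" --pt "0 0 0 0" --pt "0 0 0 0" --pt "0 0 0 0" --pt "0 0 0 0" --pt "0 0 0 0" --grip 255 --force 25

```text
time: 7.67
ee_pos: [0.5069, -0.3164, 0.0494]
eef_rot: [-0.518, -0.481, 0.518, -0.481]
ft_force: [-1.3, 0.4, 6.0]
width: 0.0596
```

Request:
drive_tool --pt "-1 0 0 0" --pt "-3 0 0 0" --pt "-6 0 0 0" --pt "-9 0 -1 0" --pt "-9 -0.5 -4 0" --pt "-9 -1 -7 0" --pt "-9 -2 -10 0" --pt "-9 -3 -12.5 0" --pt "-9 -3 -13 0" --pt "-9 -3 -13 0" --pt "-9 -3 -13 0"

```text
time: 8.58
ee_pos: [0.4865, -0.185, 0.1393]
eef_rot: [-0.518, -0.481, 0.518, -0.481]
ft_force: [-0.1, -0.5, -2.6]
width: 0.0598
```

```bash
python3 - <<'E'
from h import *
from bench import r
im=r.camera('wrist'); s=r.read_state(); print(s['time'],s['ee_pos'],s['ft_force'],s['width'],s['joint_positions'].round(2))
cv2.imwrite('pics/w7.png',im[:,:,::-1])
print(goto(s,[.48,-.185,.0425]))
E
```

```text
8.6333 [ 0.48652124 -0.18563585  0.13917644] [ 0.1500123  -0.12194787 -0.95646121] 0.05945672605565634 [ 0.71  0.2  -0.48  1.82  0.1   1.15  0.12]
(array([ 9.67, -0.66, -0.02]), 0)
```

View pics/w7.png

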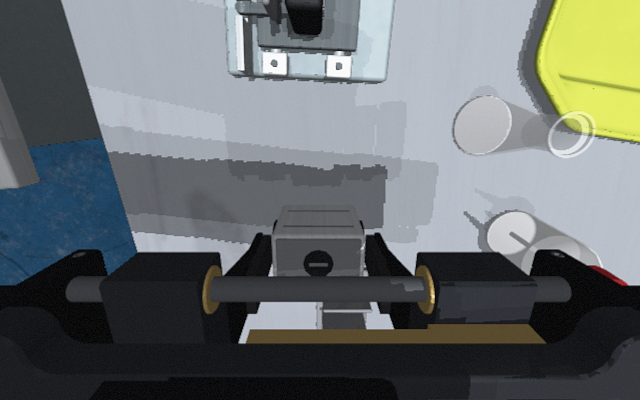

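Request:
drive_tool --pt "3 0 0 0" --pt "6 0 0 0" --pt "8 0 0 0" --pt "9 0 0 0" --pt "9.4 0 0 0" --pt "9.7 0 0 0" --pt "9.8 0 0 0" --pt "9.8 0 0 0" --pt "9.8 0 0 0"

```text
time: 9.38
ee_pos: [0.4872, -0.1848, 0.042]
eef_rot: [0.518, 0.48, -0.518, 0.482]
ft_force: [-0.3, 0.2, -1.5]
width: 0.0596
```

Request:
drive_tool --pt "0.05 0 0 0" --pt "0.1 0 0 0" --pt "0.1 0 0 0" --pt "0.1 0 0 0"

```text
time: 9.72
ee_pos: [0.4871, -0.1847, 0.0413]
eef_rot: [0.518, 0.48, -0.518, 0.482]
ft_force: [-2.2, 1.1, 8.9]
width: 0.0594
```

Contact, about 9 N. Releasing.

Request:
drive_tool --pt "0 0 0 0" --pt "0 0 0 0" --pt "0 0 0 0" --pt "0 0 0 0" --pt "0 0 0 0" --grip 0

```text
time: 10.13
ee_pos: [0.4865, -0.1844, 0.04]
eef_rot: [0.518, 0.481, -0.518, 0.481]
ft_force: [0.4, 0.5, -0.3]
width: 0.0836
```

```bash
python3 - <<'E'
from h import *
from bench import r
s=r.read_state(); print(s['time'],s['ee_pos'],s['ft_force'],s['width'],s['joint_positions'].round(2)); M=tool(s); print(np.arctan2(M[1,1],M[0,1]))
E
```

```text
10.1333 [ 0.48647581 -0.18441501  0.03997077] [ 0.4106037   0.52991502 -0.26488208] 0.08360095360449149 [ 0.69  0.32 -0.47  1.91  0.18  0.95  0.06]
-0.07422740543455608
```

Request:
drive_tool --pt "-4 0 0 0" --pt "-8 0 0 0" --pt "-10 0 0 -1.4" --pt "-10 0 0 -2.8" --pt "-10 0 0 -4.2" --pt "-10 0 0 -5.6" --pt "-10 0 0 -7" --pt "-10 0 0 -8.4" --pt "-10 0 0 -9.8" --pt "-10 0 0 -11.2" --pt "-10 0 0 -12.6" --pt "-10 0 0 -14" --pt "-10 0 0 -15.4" --pt "-10 0 0 -16.8" --pt "-10 0 0 -18" --pt "-10 0 0 -18" --pt "-10 0 0 -18"

```text
time: 11.55
ee_pos: [0.4864, -0.1844, 0.1399]
eef_rot: [0.028, 0.707, -0.027, 0.707]
ft_force: [0.1, 0.5, 0.5]
width: 0.0869
```

```bash
python3 - <<'E'
from h import *
from bench import r
s=r.read_state();c=r.calibration('wrist'); im=r.camera('wrist');  print(s['time'],s['ee_pos'],s['ft_force'],s['width'],s['joint_positions'].round(2));M=tool(s); print(np.arctan2(M[1,1],M[0,1]))
cv2.imwrite('pics/w8.png',im[:,:,::-1])
import pickle; pickle.dump((s,c,im),open('w8.pkl','wb'))
E
```

```text
11.55 [ 0.48637146 -0.18443244  0.13987844] [0.05676708 0.54906582 0.45982657] 0.0869224390572227 [ 0.87  0.23 -0.66  1.81  0.15  1.16  1.65]
1.492990053712554
```

View pics/w8.png

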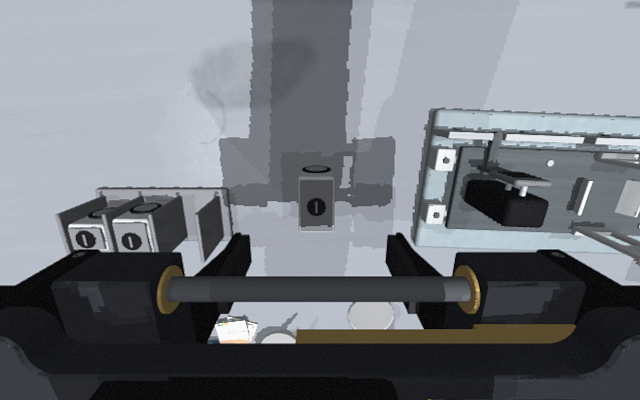

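The cell stands on the bench, top face around (316,205), with the other two still in the rack.

```bash
python3 - <<'E'
from h import *
import pickle
from bench import r
s,c,im=pickle.load(open('w8.pkl','rb'))
crop(im[:,:,::-1],280,150,360,250,6,'pics/w8c.png')
print(onz(c,316.5,207,.06))
s=r.read_state(); print(goto(s,[*onz(c,316.5,207,.06)[:2],.042],np.pi/2-.074))
E
```

```text
[ 0.48773609 -0.18503931  0.06      ]
(array([ 9.79, -0.05,  0.14]), np.float64(-0.05))
```

View pics/w8c.png

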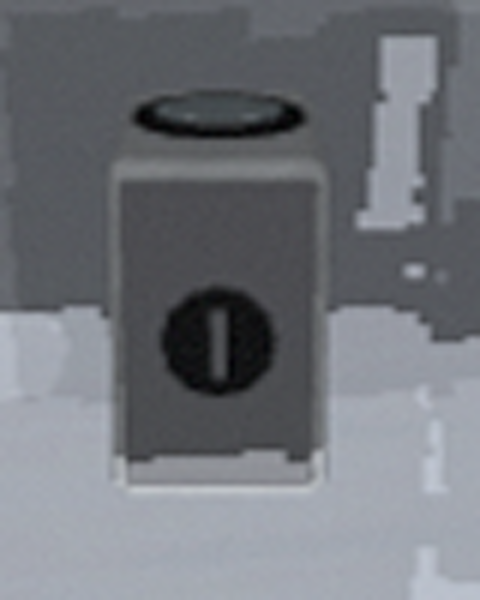

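Request:
drive_tool --pt "4 0 0.1 0" --pt "7.5 0 0.1 0" --pt "9.2 0 0.1 0" --pt "9.7 0 0.1 0" --pt "9.7 0 0.1 0"

```text
time: 12.02
ee_pos: [0.4868, -0.1841, 0.042]
eef_rot: [0.027, 0.707, -0.026, 0.706]
ft_force: [-0.0, -0.2, 1.4]
width: 0.0868
```

Request:
drive_tool --pt "0 0 0 0" --pt "0 0 0 0" --pt "0 0 0 0" --pt "0 0 0 0" --pt "0 0 0 0" --pt "0 0 0 0" --pt "0 0 0 0" --pt "0 0 0 0" --pt "0 0 0 0" --pt "0 0 0 0" --pt "0 0 0 0" --pt "0 0 0 0" --grip 255 --force 25

```text
time: 13.02
ee_pos: [0.4875, -0.1846, 0.043]
eef_rot: [0.026, 0.707, -0.026, 0.707]
ft_force: [-0.7, -0.9, 0.6]
width: 0.0337
```

Request:
drive_tool --pt "-1 0 0 0" --pt "-4 0 0 0" --pt "-8 0 0 0" --pt "-12 0 0 0" --pt "-16 0 0 0" --pt "-17 0 0 0" --pt "-17 0 0 0" --pt "-17 0 0 0"

```text
time: 13.68
ee_pos: [0.4873, -0.1844, 0.2131]
eef_rot: [0.026, 0.706, -0.026, 0.707]
ft_force: [-0.1, -0.3, -2.1]
width: 0.0336
```

```bash
python3 - <<'E'
from h import *
from bench import r
s=r.read_state();print(s['time'],s['ee_pos'],s['ft_force'],s['width'],s['joint_positions'].round(2));M=tool(s); print(np.arctan2(M[1,1],M[0,1]))
print(goto(s,[.46,.085,.22],np.pi/2-.111))
E
```

```text
13.6833 [ 0.48734388 -0.18441308  0.21307838] [-0.10118757 -0.31613514 -2.14375287] 0.03359031512791057 [ 0.89  0.16 -0.67  1.71  0.1   1.3   1.69]
1.4965789311608604
(array([-0.71, 26.66, -4.72]), np.float64(0.42))
```

```bash
python3 - <<'E'
from h import *
from bench import r
s=r.read_state();print(goto(s,[.495,.025,.24],np.pi/2-.112))
E
```

```text
(array([-2.7 , 20.94, -0.79]), np.float64(0.43))
```

Request:
drive_tool --pt "-2.7 3 -0.2 0.4" --pt "-2.7 6.5 -0.4 0.4" --pt "-2.7 10.5 -0.4 0.4" --pt "-2.7 14.5 -0.6 0.4" --pt "-2.7 18 -0.8 0.4" --pt "-2.7 20.5 -0.8 0.4" --pt "-2.7 21 -0.8 0.4" --pt "-2.7 21 -0.8 0.4" --pt "-2.7 21 -0.8 0.4" --pt "-2.7 21 -0.8 0.4"

```text
time: 14.52
ee_pos: [0.4947, 0.0238, 0.239]
eef_rot: [0.039, 0.707, -0.039, 0.705]
ft_force: [0.2, -0.6, -1.7]
width: 0.0337
```

```bash
python3 - <<'E'
from h import *
from bench import r
s=r.read_state();c=r.calibration('wrist'); im=r.camera('wrist');  print(s['time'],s['ee_pos'],s['ft_force'],s['width'],s['joint_positions'].round(2));M=tool(s); print(np.arctan2(M[1,1],M[0,1]))
cv2.imwrite('pics/w9.png',im[:,:,::-1])
a=r.camera('scene');b=r.camera('side')
import pickle; pickle.dump((s,c,im,a,b),open('w9.pkl','wb'))
crop(a[:,:,::-1],230,100,330,250,4,'pics/a9.png')
crop(b[:,:,::-1],250,200,390,320,5,'pics/s9.png')
E
```

```text
14.5167 [0.49469238 0.02376295 0.23901023] [ 0.21978852 -0.63844564 -1.7360872 ] 0.03365053162546131 [ 0.66  0.1  -0.84  1.73  0.08  1.35  1.27]
1.4595149733804005
```

View pics/w9.png

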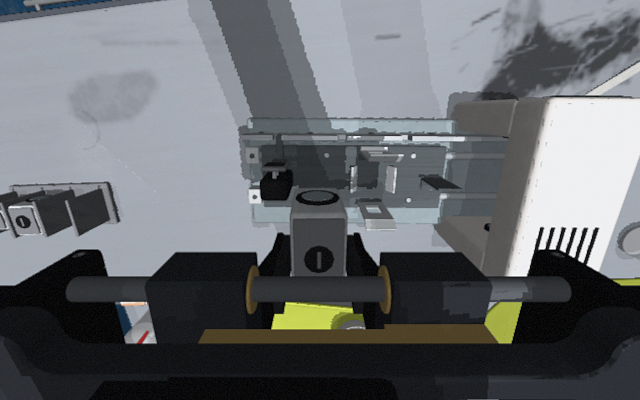

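View pics/a9.png

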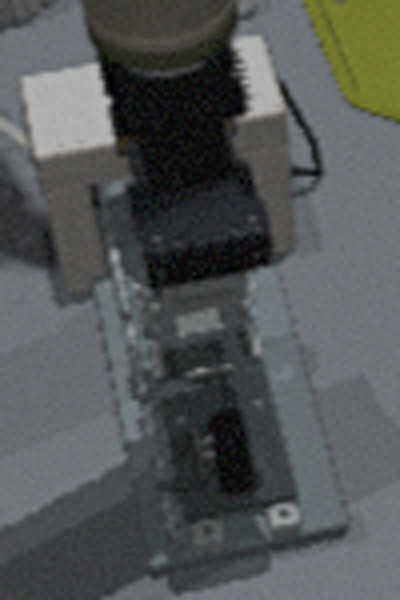

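View pics/s9.png

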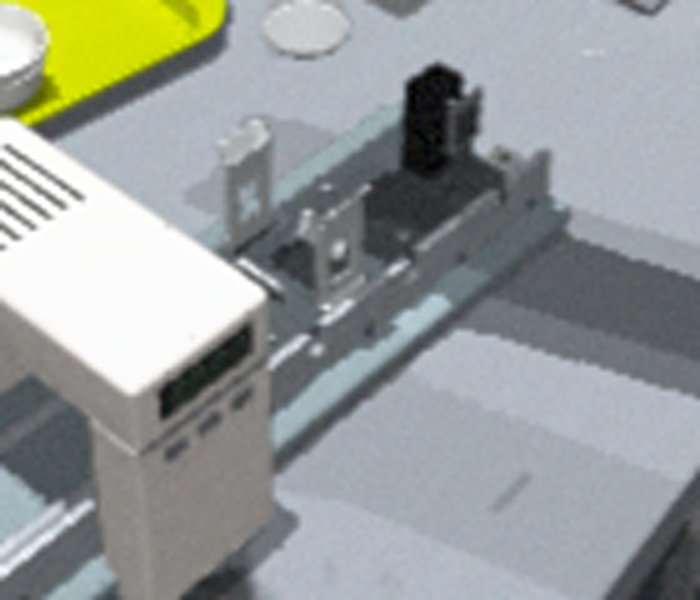

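```bash
python3 - <<'E'
from h import *
import pickle
s,c,im,a,b=pickle.load(open('w9.pkl','rb'))
crop(im[:,:,::-1],330,120,470,240,5,'pics/w9c.png')
E
```

```text
(no output)
```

View pics/w9c.png

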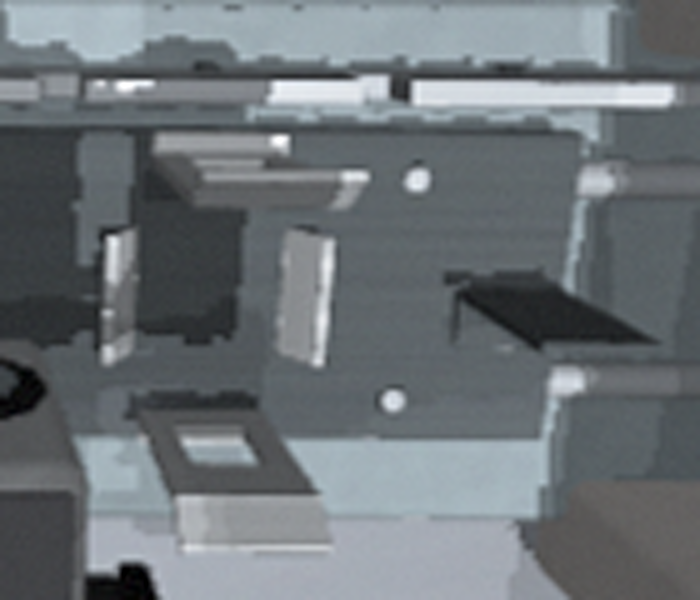

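```bash
python3 - <<'E'
from h import *
import pickle
from bench import r
s,c,im,a,b=pickle.load(open('w9.pkl','rb'))
t=-.112;ex=np.array([np.cos(t),np.sin(t)]);ey=np.array([-np.sin(t),np.cos(t)])
o=np.array([.499,.095])
def f(x,y,z):
    p=onz(c,x/5+330-.4,y/5+120-.4,z); d=p[:2]-o; return p.round(4),'rel',(d@ex*1e3).round(1),(d@ey*1e3).round(1)
for n,p in {'lips ctr':(212,297,.047),'screws':(405,291,.04),'back foot L':(140,405,.04),'back foot R':(258,405,.04),'back top edge L':(182,549,.116),'back topR':(332,549,.116),'bendL':(176,495,.1),'bendR':(322,495,.1),
 'front top L':(192,205,.116),'front topR':(350,205,.116),'front top up L':(205,172,.116),'front top upR':(370,172,.116),'front foot?':(155,137,.04),'fr':(290,137,.04),
 'lipL in top':(100,360,.054),'lipR top':(328,365,.054),'lipRtop2':(335,237,.054),'lipLtop2':(105,232,.054)}.items(): print(n,f(*p))
B=r.calibration('side'); A=r.calibration('scene')
g=lambda x,y,z:onz(B,x/5+250-.4,y/5+200-.4,z).round(4)
print('side back frame top',g(222,145,.116),g(270,120,.116),'front frame',g(303,215,.116),g(365,188,.116))
E
```

```text
lips ctr (array([0.5041, 0.095 , 0.047 ]), 'rel', np.float64(5.1), np.float64(0.5))
screws (array([0.51  , 0.1475, 0.04  ]), 'rel', np.float64(5.1), np.float64(53.4))
back foot L (array([0.5341, 0.0749, 0.04  ]), 'rel', np.float64(37.1), np.float64(-16.0))
back foot R (array([0.5377, 0.1071, 0.04  ]), 'rel', np.float64(37.1), np.float64(16.3))
back top edge L (array([0.5434, 0.0735, 0.116 ]), 'rel', np.float64(46.6), np.float64(-16.4))
back topR (array([0.5472, 0.107 , 0.116 ]), 'rel', np.float64(46.5), np.float64(17.3))
bendL (array([0.5369, 0.0751, 0.1   ]), 'rel', np.float64(39.9), np.float64(-15.6))
bendR (array([0.5407, 0.109 , 0.1   ]), 'rel', np.float64(39.9), np.float64(18.6))
front top L (array([0.466 , 0.0801, 0.116 ]), 'rel', np.float64(-31.1), np.float64(-18.5))
front topR (array([0.4697, 0.1128, 0.116 ]), 'rel', np.float64(-31.1), np.float64(14.4))
front top up L (array([0.4595, 0.0832, 0.116 ]), 'rel', np.float64(-37.9), np.float64(-16.1))
front top upR (array([0.4633, 0.117 , 0.116 ]), 'rel', np.float64(-38.0), np.float64(17.9))
front foot? (array([0.4619, 0.0838, 0.04  ]), 'rel', np.float64(-35.6), np.float64(-15.3))
fr (array([0.4658, 0.1184, 0.04  ]), 'rel', np.float64(-35.6), np.float64(19.6))
lipL in top (array([0.5159, 0.0638, 0.054 ]), 'rel', np.float64(20.3), np.float64(-29.1))
lipR top (array([0.5239, 0.1229, 0.054 ]), 'rel', np.float64(21.6), np.float64(30.5))
lipRtop2 (array([0.4901, 0.1256, 0.054 ]), 'rel', np.float64(-12.2), np.float64(29.5))
lipLtop2 (array([0.4824, 0.0677, 0.054 ]), 'rel', np.float64(-13.5), np.float64(-29.0))
side back frame top [0.544  0.1054 0.116 ] [0.5359 0.0725 0.116 ] front frame [0.4739 0.1245 0.116 ] [0.4598 0.0875 0.116 ]
```

Lips, screws, frame feet and frame tops all put the pocket at about (0.503, 0.095), which agrees with the base. Moving above it.

```bash
python3 - <<'E'
from h import *
import pickle
from bench import r
s,c,im,a,b=pickle.load(open('w9.pkl','rb'))
print('plug held',onz(c,319,260,s['ee_pos'][2]+.017)-s['ee_pos'])
s=r.read_state();print(s['ee_pos'],tool(s)[:,0],goto(s,[.503,.0952,.20],np.pi/2-.112))
E
```

```text
plug held [0.00144199 0.00121981 0.017     ]
[0.49499241 0.0242159  0.23962272] [-5.22986059e-04 -8.22916103e-05 -9.99999860e-01] (array([3.96, 7.14, 0.01]), np.float64(0.01))
```

Request:
drive_tool --pt "0 3 0 0" --pt "0 6 0 0" --pt "1 7 0 0" --pt "3 7 0 0" --pt "4.5 7 0 0" --pt "5.5 7 0 0" --pt "5.5 7 0 0" --pt "5.5 7 0 0" --pt "5.5 7 0 0"

```text
time: 15.42
ee_pos: [0.5032, 0.0949, 0.1859]
eef_rot: [0.039, 0.706, -0.039, 0.706]
ft_force: [0.3, -0.4, -1.4]
width: 0.0338
```

```bash
python3 - <<'E'
from h import *
from bench import r
s=r.read_state();c=r.calibration('wrist'); im=r.camera('wrist');  print(s['time'],s['ee_pos'],s['ft_force'],s['width'])
print(goto(s,[.5022,.0943,.084],np.pi/2-.112))
cv2.imwrite('pics/w10.png',im[:,:,::-1])
b=r.camera('side')
crop(b[:,:,::-1],250,180,370,300,5,'pics/s10.png')
import pickle; pickle.dump((s,c,im,b),open('w10.pkl','wb'))
E
```

```text
15.4167 [0.50319618 0.09492175 0.18585954] [ 0.28319436 -0.37371872 -1.35643706] 0.03384747987759729
(array([10.19, -0.08, -0.1 ]), np.float64(0.02))
```

View pics/w10.png

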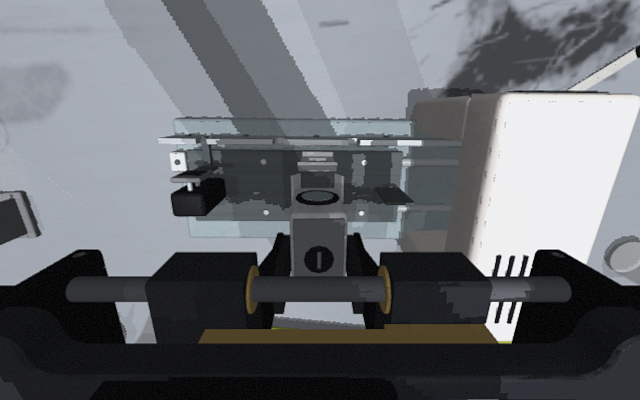

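View pics/s10.png

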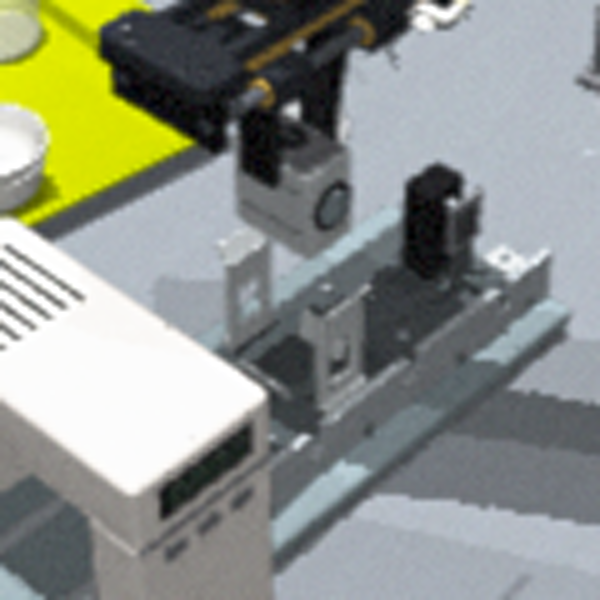

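Request:
drive_tool --pt "1.5 0 -0.05 0" --pt "2.5 0 -0.05 0" --pt "3.2 0 -0.05 0" --pt "3.9 0 -0.05 0" --pt "4.6 0 -0.05 0" --pt "4.6 0 -0.05 0" --pt "4.6 0 -0.05 0"

```text
time: 16.1
ee_pos: [0.5021, 0.0952, 0.1388]
eef_rot: [0.039, 0.706, -0.039, 0.706]
ft_force: [0.1, 0.0, -1.0]
width: 0.0339
```

Request:
drive_tool --pt "0.8 0 0 0" --pt "1.6 0 0 0" --pt "2.4 0 0 0" --pt "3.2 0 0 0" --pt "3.8 0 0 0" --pt "3.8 0 0 0" --pt "3.8 0 0 0"

```text
time: 16.68
ee_pos: [0.502, 0.0953, 0.1006]
eef_rot: [0.039, 0.706, -0.038, 0.706]
ft_force: [0.1, 0.3, -2.5]
width: 0.0335
```

Request:
drive_tool --pt "0.5 0 0 0" --pt "0.9 0 0 0" --pt "1.3 0 0 0" --pt "1.6 0 0 0" --pt "1.7 0 0 0" --pt "1.7 0 0 0" --pt "1.7 0 0 0"

```text
time: 17.27
ee_pos: [0.5022, 0.0952, 0.084]
eef_rot: [0.039, 0.706, -0.039, 0.706]
ft_force: [0.2, 0.1, -2.3]
width: 0.0337
```

Request:
drive_tool --pt "0.05 0 0 0" --pt "0.1 0 0 0" --pt "0.15 0 0 0" --pt "0.15 0 0 0" --pt "0.15 0 0 0"

```text
time: 17.68
ee_pos: [0.5025, 0.0952, 0.0829]
eef_rot: [0.039, 0.706, -0.039, 0.706]
ft_force: [-2.2, 0.1, 5.7]
width: 0.0339
```

On the floor: contact force at z 0.083, which matches floor plus grasp height. Releasing.

Request:
drive_tool --pt "0 0 0 0" --pt "0 0 0 0" --pt "0 0 0 0" --pt "0 0 0 0" --pt "0 0 0 0" --pt "0 0 0 0" --pt "0 0 0 0" --grip 0

```text
time: 18.27
ee_pos: [0.5022, 0.0952, 0.0824]
eef_rot: [0.039, 0.706, -0.039, 0.706]
ft_force: [-0.0, -1.4, -0.0]
width: 0.0721
```

Request:
drive_tool --pt "-1 0 0 0" --pt "-4 0 0 0" --pt "-8 0 0 0" --pt "-12 0 0 0" --pt "-14 0 0 0" --pt "-14 0 0 0"

```text
time: 18.77
ee_pos: [0.5043, 0.0962, 0.2281]
eef_rot: [0.039, 0.703, -0.038, 0.709]
ft_force: [0.2, 1.7, 0.6]
width: 0.087
```

```bash
python3 - <<'E'
from h import *
from bench import r
s=r.read_state();c=r.calibration('wrist'); im=r.camera('wrist');  print(s['time'],s['ee_pos'],s['ft_force'],s['width'],s['joint_positions'].round(2))
crop(im[:,:,::-1],160,90,480,290,2.4,'pics/w11.png')
b=r.camera('side')
crop(b[:,:,::-1],250,180,370,300,5,'pics/s11.png')
import pickle; pickle.dump((s,c,im,b),open('w11.pkl','wb'))
print(goto(s,[.4868,-.0238,.16],-.111))
E
```

```text
18.7667 [0.50429689 0.09620357 0.22814094] [0.18254697 1.69195007 0.5858274 ] 0.08701982860894353 [ 0.55  0.16 -0.9   1.71  0.13  1.33  1.09]
(array([  6.8 , -12.13,  -0.49]), np.float64(-17.97))
```

View pics/w11.png

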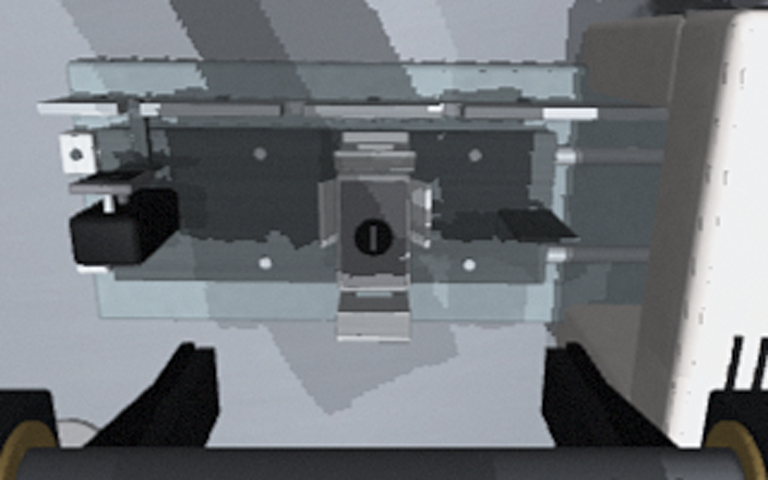

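View pics/s11.png

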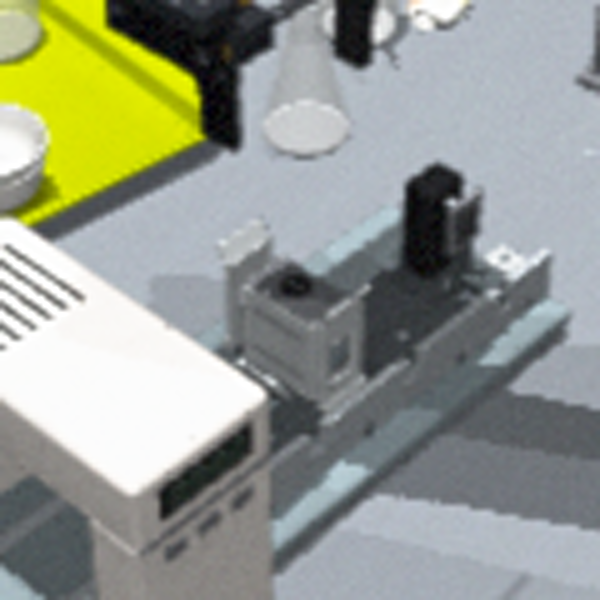

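The cell sits square between the frames at (373,237) in the crop, and the latch is still in. Back to the tab.

Request:
drive_tool --pt "0 -1 0 1.4" --pt "0 -2 0 2.8" --pt "0 -3 0 4.2" --pt "0 -4 -0.1 5.6" --pt "0 -5 -0.2 7" --pt "0 -6 -0.2 8.4" --pt "0 -7 -0.2 9.8" --pt "0 -8 -0.3 11.2" --pt "0 -9 -0.3 12.6" --pt "0 -10 -0.4 14" --pt "0 -11 -0.5 15.4" --pt "2 -12 -0.5 16.8" --pt "5 -12.1 -0.5 18" --pt "6.8 -12.1 -0.5 18" --pt "6.8 -12.1 -0.5 18" --pt "6.8 -12.1 -0.5 18"

```text
time: 20.2
ee_pos: [0.483, -0.0243, 0.1536]
eef_rot: [-0.526, -0.473, 0.527, -0.471]
ft_force: [0.5, 0.4, 1.1]
width: 0.0871
```

```bash
python3 - <<'E'
from h import *
from bench import r
s=r.read_state();c=r.calibration('wrist'); im=r.camera('wrist');  print(s['time'],s['ee_pos'],s['ft_force'],s['width'],s['joint_positions'].round(2))
crop(im[:,:,::-1],200,0,440,240,2.5,'pics/w12.png')
import pickle; pickle.dump((s,c,im),open('w12.pkl','wb'))
print(goto(s,[.4867,-.0238,.086],-.111))
E
```

```text
20.2 [ 0.48300555 -0.02427612  0.15356477] [0.4750854  0.449337   1.09634528] 0.08712798319214425 [ 0.62  0.13 -0.7   1.88  0.09  1.17 -0.22]
(array([ 6.76,  0.38, -0.08]), np.float64(0.04))
```

View pics/w12.png

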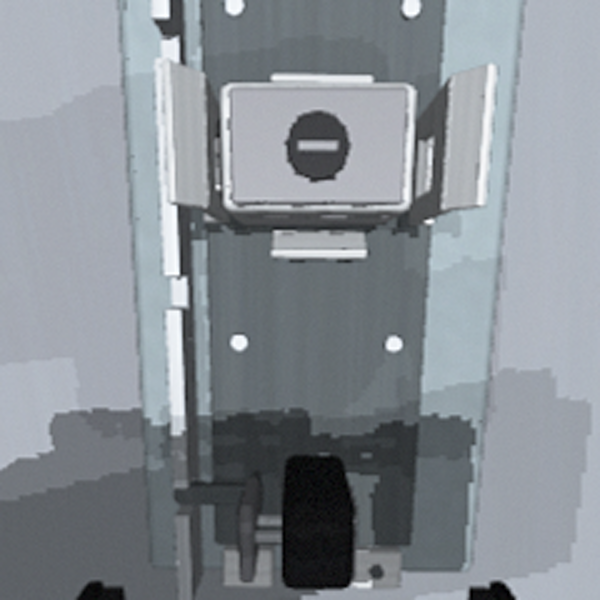

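The cell fits square in the pocket. Descending and squeezing.

Request:
drive_tool --pt "3 0.4 -0.1 0" --pt "5 0.4 -0.1 0" --pt "6.4 0.4 -0.1 0" --pt "6.8 0.4 -0.1 0" --pt "6.8 0.4 -0.1 0" --pt "6.8 0.4 -0.1 0"

```text
time: 20.75
ee_pos: [0.489, -0.0239, 0.0878]
eef_rot: [0.527, 0.472, -0.526, 0.473]
ft_force: [0.5, -0.2, -0.3]
width: 0.0871
```

Request:
drive_tool --pt "0 0 0 0" --pt "0 0 0 0" --pt "0 0 0 0" --pt "0 0 0 0" --pt "0 0 0 0" --pt "0 0 0 0" --pt "0 0 0 0" --pt "0 0 0 0" --pt "0 0 0 0" --pt "0 0 0 0" --pt "0 0 0 0" --pt "0 0 0 0" --pt "0 0 0 0" --pt "0 0 0 0" --grip 255 --force 20

```text
time: 21.92
ee_pos: [0.4879, -0.0242, 0.0863]
eef_rot: [-0.526, -0.472, 0.527, -0.472]
ft_force: [-0.5, -1.7, -2.0]
width: 0.0281
```

Request:
drive_tool --pt "0 0 -0.4 0" --pt "0 0 -1.2 0" --pt "0 0 -2.2 0" --pt "0 0 -3.2 0" --pt "0 0 -4.2 0" --pt "0 0 -5.2 0" --pt "0 0 -6.2 0" --pt "0 0 -7.2 0" --pt "0 0 -8.2 0" --pt "0 0 -9.2 0" --pt "0 0 -10 0" --pt "0 0 -10.5 0" --pt "0 0 -10.5 0"

```text
time: 23.0
ee_pos: [0.5005, 0.0827, 0.0863]
eef_rot: [0.527, 0.472, -0.525, 0.473]
ft_force: [7.7, 0.6, -12.2]
width: 0.0284
```

```bash
python3 - <<'E'
from h import *
from bench import r
s=r.read_state();  print(s['time'],s['ee_pos'],s['ft_force'],s['width'])
b=r.camera('side')
crop(b[:,:,::-1],200,130,400,310,4,'pics/s13.png')
t=-.1115;print((s['ee_pos'][:2]-[.4879,-.0242])@[-np.sin(t),np.cos(t)],(s['ee_pos'][:2]-[.4879,-.0242])@[np.cos(t),np.sin(t)])
E
```

```text
23.0 [0.50045368 0.08267198 0.08633627] [  7.6674121    0.59042768 -12.21202814] 0.02844596458406935
0.10760518006380596 0.0005841750585138408
```

View pics/s13.png

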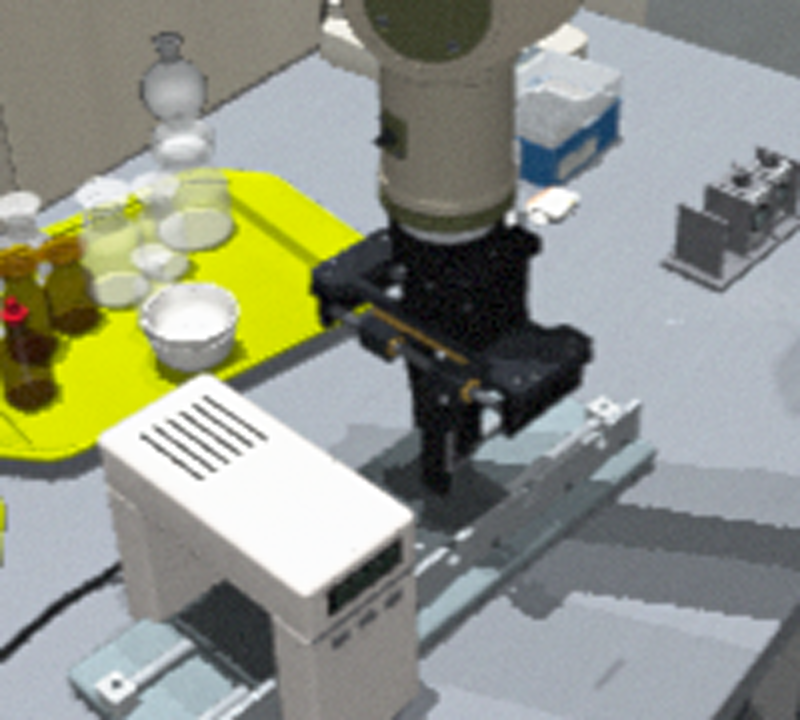

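Request:
drive_tool --pt "0 0 -0.8 0" --pt "0 0 -1.8 0" --pt "0 0 -2.8 0" --pt "0 0 -3.8 0" --pt "0 0 -4.7 0" --pt "0 0 -5.3 0" --pt "0 0 -5.3 0" --pt "0 0 -5.3 0" --pt "0 0 -5.3 0" --pt "0 0 -5.3 0"

```text
time: 23.88
ee_pos: [0.5066, 0.1342, 0.0864]
eef_rot: [0.528, 0.472, -0.525, 0.472]
ft_force: [11.1, 0.2, -12.0]
width: 0.0282
```

```bash
python3 - <<'E'
from h import *
from bench import r
s=r.read_state();  print(s['time'],s['ee_pos'],s['ft_force'],s['width'])
t=-.1115;print((s['ee_pos'][:2]-[.4879,-.0242])@[-np.sin(t),np.cos(t)],(s['ee_pos'][:2]-[.4973,.0558])@[-np.sin(t),np.cos(t)],(s['ee_pos'][:2]-[.4879,-.0242])@[np.cos(t),np.sin(t)])
E
```

```text
23.8833 [0.50655512 0.13424654 0.08640365] [ 11.05885908   0.22620752 -11.98290715] 0.028184235039486024
0.15953837253002787 0.0789892178979948 0.0009090739814735547
```

159.5 mm along, within 1 mm of the stop. Letting go.

Request:
drive_tool --pt "0 0 0 0" --pt "0 0 0 0" --pt "0 0 0 0" --pt "0 0 0 0" --pt "0 0 0 0" --pt "0 0 0 0" --pt "0 0 0 0" --pt "0 0 0 0" --grip 0

```text
time: 24.55
ee_pos: [0.5055, 0.1332, 0.0866]
eef_rot: [0.527, 0.472, -0.526, 0.472]
ft_force: [-0.4, 0.7, -0.8]
width: 0.0735
```

Request:
drive_tool --pt "-2 0 0 0" --pt "-6 0 0 0" --pt "-10 0 0 0" --pt "-13 0 1 0" --pt "-14 0 4 0" --pt "-14 0 7 0" --pt "-14 0 8 0" --pt "-14 0 8 0" --pt "-14 0 8 0"

```text
time: 25.3
ee_pos: [0.4965, 0.0535, 0.2263]
eef_rot: [-0.527, -0.472, 0.527, -0.472]
ft_force: [0.1, 1.0, -0.0]
width: 0.087
```

```bash
python3 - <<'E'
from h import *
from bench import r
s=r.read_state();c=r.calibration('wrist'); im=r.camera('wrist');  print(s['time'],s['ee_pos'],s['ft_force'],s['width'])
cv2.imwrite('pics/w14.png',im[:,:,::-1])
crop(im[:,:,::-1],240,20,400,180,5,'pics/w14c.png')
b=r.camera('side')
crop(b[:,:,::-1],200,130,430,330,3.4,'pics/s14.png')
import pickle; pickle.dump((s,c,im,b),open('w14.pkl','wb'))
E
```

```text
25.3 [0.49652942 0.05351248 0.22632562] [ 0.06073637  1.04745148 -0.03789056] 0.08704627427471155
```

View pics/w14.png

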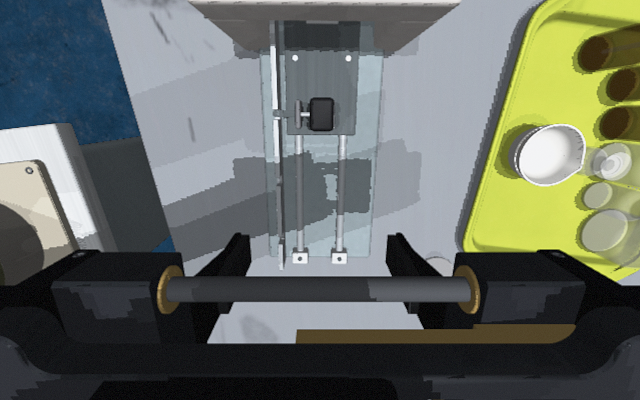

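View pics/s14.png

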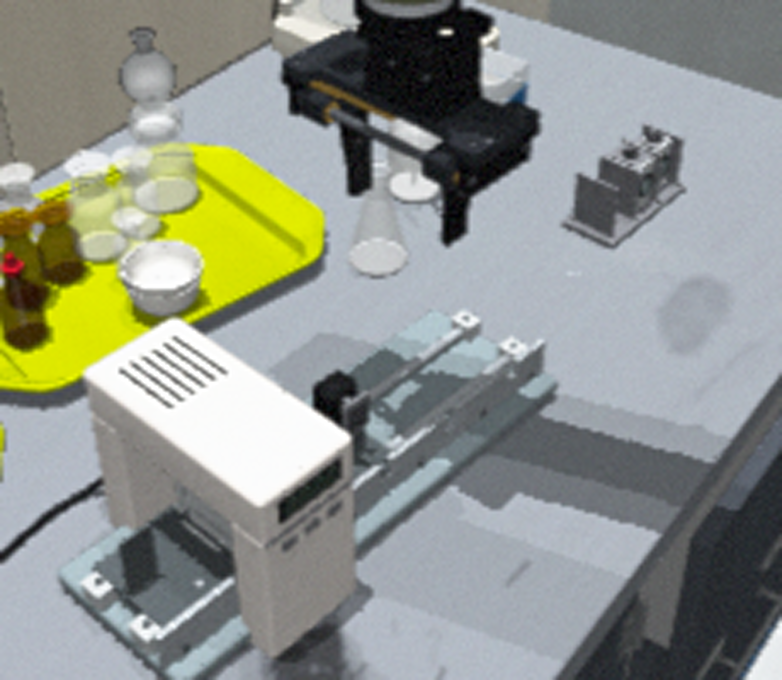

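View pics/w14c.png

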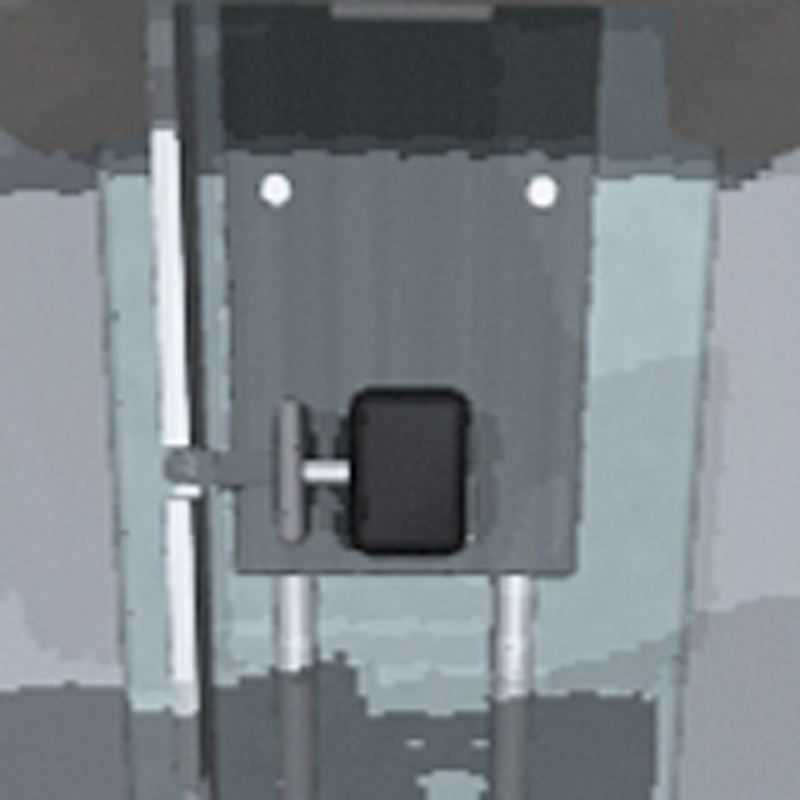

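```bash
python3 - <<'E'
from h import *
from bench import r
import pickle
s,c,im,b=pickle.load(open('w14.pkl','rb'))
p=onz(c,410/5+239.6,475/5+19.6,.106); t=-.1115; print(p,(p[:2]-[.4893,-.0245])@[-np.sin(t),np.cos(t)])
a=r.camera('scene'); crop(a[:,:,::-1],220,80,440,370,2,'pics/a14.png'); s=r.read_state(); print(s['time'],s['ft_force'],s['joint_vel'].round(3))
E
```

```text
[0.50840816 0.13351705 0.106     ] 0.15916196536573385
25.45 [ 0.1516799  -0.15208558 -0.14604052] [-0.004  0.001  0.002  0.    -0.002 -0.     0.004]
```

View pics/a14.png

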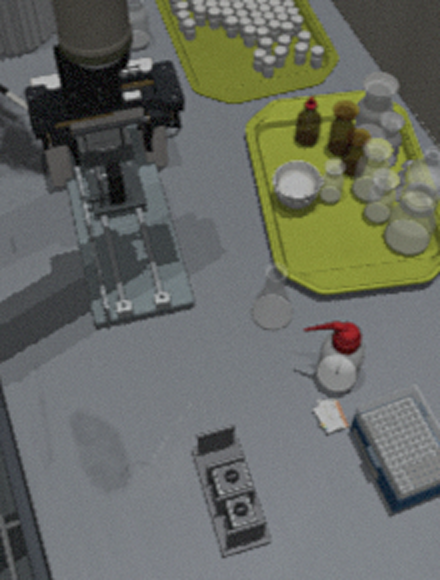

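The carriage moved 159 mm between stops and the latch is out in its slot. The other two cells and the glassware are where they were, and the arm is clear.

```bash
python3 -c "
from bench import r
print(r.close_job())"
```

```text
the job is handed in; nothing more can be done
None
```

The job is done and handed in at about 25.5 s. I squeezed the tab and slid the carriage to the load stop. I took the long cell by its ends, stood it on the bench and let go, then took it by its flanks and lowered it onto the pocket floor. Then I squeezed again, slid the carriage to the last stop and let go.

**Last checks:**
- **Latch:** the tab stands out and the tongue is in the last slot of the comb plate.
- **Carriage:** it sits about 159 mm from its load-stop position, within the latch play of the 160 mm expected.
- **Cell:** it sat square between the frames before the last slide. I did not see it clearly inside the head afterwards, so that rests on the carriage position.
- **Surroundings:** the other two cells, the flask and the bottle are in place, and the arm is clear. No force reading came near the limits.

**One slip:** when I released at the load stop, I repeated the 8 cm shift, so the tool travelled 8 cm further as the fingers opened. They slid off the tab. The picture taken right after showed the carriage latched at the load stop, and I saw no harm from it.

**One disagreement:** the squeeze point measured about 5 mm nearer the robot than the photometer's centreline. I used the position I measured, and both squeezes closed to 28 mm.

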